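# Bridge the washed wooden turner across two jars to dry

### The arm

A 6-joint arm with a two-finger parallel gripper is mounted at the origin on a cart in front of the work surface, level with it; the furniture and walls round the work are solid. World frame = base frame: x ahead of the robot, y to its left, z up, the work surface at z = 0. Lengths are in m, angles in rad, forces in N, time in s.
With the tool pointing down it reaches from about 0.25 to 0.775 m from the base axis. Payload 4 kg.
Tool frame: the origin (TCP) lies midway between the tips of the shut fingers; the grasp point (between the pads) lies r.grip_point_offset behind it (r.grip_point_offset is the distance from the TCP to the grasp point, in m); z points along the fingers, y is the direction in which the jaws open and shut (so a half turn about z gives the same grasp; the last joint's range is limited). The gripper opens to 94 mm and grips with 3 to 60 N. Pads are 16 mm wide; open, the fingers measure 119 mm over their backs; the gripper's body (75 mm by 177 mm) begins 78 mm behind the grasp point.
Start: joints at [1.017, 0.087, 1.371, -0, 1.684, -0.103], TCP at [0.24, 0.495, 0.206] pointing down, gripper open.
Joint ranges: [-3.1, 3.1], [-0.76, 2.03], [0.27, 2.55], [-1.08, 4.22], [0.17, 2.65], [-2.57, 2.57]. Speed limits (rad/s): [2.79, 2.79, 3.14, 3.14, 3.14, 3.14].

### API

Orientations are given as a rotation vector (axis times angle).
In Python, from cell import r, eyes gives the robot as it stands.
- The arm moves only by the tool jog_arm, never from a script. Its arguments are lists of equal length, an entry for each row: "linear": the shift along the tool's x, y, z in cm, a list of three; "angular": the turn, a rotation vector about the tool's x, y, z in degrees, a list of three. In form: {"linear": [[dx, dy, dz], ...], "angular": [[ax, ay, az], ...]}. A call has 1 to 10 rows; each row is the pose to reach, as a shift and turn from the pose measured when the call began, along the tool's axes at that moment; what a row does not reach only later rows make up. A row lasts 1/10 s, in which the tool goes at most 50 mm and 8.59 degrees, less where a joint would pass 70% of its speed; a pose out of reach is approached as far as the arm can. A call with a gripper value outside its range is refused whole. "fingers" is the opening, from 0 (shut) to 1 (fully open), set as the call begins (left out, the last holds). The fingers move at their own pace and stop on an object; "squeeze" is the grip in N (left out, the last holds). Time passes only in rows, so rows that repeat a pose let the fingers close. It gives the time, the measured TCP pose, the force and the opening at its end, in the units of the state.
- r.get_obs(): the state, without advancing time (a new reading comes with each control period).
- eyes.get_image(name): name is "scene" or "top" or "wrist"; returns (picture, depth): 400x640x3 uint8, red, green, blue; 400x640 float32, m along the optical axis (not along the pixel's ray), 0 where there is no reading.
- eyes.camera_info(name): a dict with "fov_y" (degrees; the focal length in pixels is half the picture's height over the tangent of half this angle, whatever the lens; pixels are square), "cx", "cy" (the principal point, pixels), "world_to_cam" (4x4, takes a point from world to camera coordinates). Camera axes: x right, y down, z forward; pixel columns grow to the right and rows downward; lengths in m; the calibration is good to about 2 mm. A picture is of the moment at which its call begins: read the wrist's pose just before it. camera_info takes no time and is no camera call; for the wrist camera it gives the pose at the moment of the call.
- r.finish_job(): hands the job in, once; it reports no verdict.
The state is a dict: "clock": time; "joint_pos": joint angles; "qd": joint speeds; "joint_torque": joint torques, N m; "eef_pos": TCP position; "ee_rot": TCP orientation; "wrist_force": force on the tool from outside, world axes, zero at the start; "moment": the same for the moment, N m; "grip_width": finger opening in m.
Only numpy, scipy, OpenCV 4.12 (cv2) and the standard library are available. Lean on these libraries where they do the work, as an engineer would, in place of code of your own. Each camera call takes 0.05 s, during which the arm holds its last target. There are 200 camera calls.

### The job

The flat wooden turner has just been washed: lay it flat like a bridge across the lids of the two equal glass jars, over the middle of both lids, with its blade reaching past the middle of one and its handle past the middle of the other, so that it can dry clear of the worktop. Set it down gently, let go of it, and leave the jars and the low black pot standing where they are.

Things in the scene. Friction and masses are not known exactly. Their poses are not given: they have to be found in the camera images.
- turner: flat pale wooden kitchen turner, 290 mm long, 90 g, lying flat to the left of the jars, blade towards them. Origin: on the flat underside (all at z = 0, z up), within 3 mm of the centre of mass; grip across the handle there. x runs along it: handle a straight bar 20 mm wide (y), 13 mm thick, from x = -160 to +40 mm; blade 56 mm wide, 6 mm thick, from about +40 to +130 mm
- jar_a: clear glass jar with a flat pale grey screw lid, the same as the other one: 88 mm across, 104 mm high, lid 86 mm across and flat on top; loose, about 0.28 kg, stays standing. Origin: centre of the underside, z up, so the middle of the lid's top is 104 mm above it. The two jars' axes stand 125 to 230 mm apart
- jar_b: clear glass jar with a flat pale grey screw lid, the same as the other one: 88 mm across, 104 mm high, lid 86 mm across and flat on top; loose, about 0.28 kg, stays standing. Origin: centre of the underside, z up, so the middle of the lid's top is 104 mm above it. The two jars' axes stand 125 to 230 mm apart
- low_pot: low round black takeaway pot with a clear lid, 102 mm across, only 51 mm high, standing by the jars; too low to be a support and not to be disturbed. Origin: centre of the underside
Mind the look-alikes: they are no part of the job. Leave any blue look-alike of the jar_a alone.

How it is judged:
At the end, for the whole second after the job is handed in: Turner at rest, flat (10 deg), on both lids: underside at lid height (8 mm), centre line within 20 mm of each lid's middle, one middle under the blade side, the other under the handle side, each 25 mm or more from its origin. Jars upright (6 deg), moved under 40 mm; pot under 30 mm (y of jar_a in the frame of turner between -0.02 and 0.02 m and z of jar_a in the frame of turner between -0.112 and -0.096 m and contact force between turner and jar_a above 0.03 N and angle between each of jar_a, jar_b's own z axis and vertical below 0.1 rad and distance of each of jar_a, jar_b from where it was at the start of the episode below 0.04 m and y of jar_b in the frame of turner between -0.02 and 0.02 m and z of jar_b in the frame of turner between -0.112 and -0.096 m and contact force between turner and jar_b above 0.03 N and ((x of jar_a in the frame of turner between 0.025 and 0.13 m and x of jar_b in the frame of turner between -0.16 and -0.025 m) or (x of jar_b in the frame of turner between 0.025 and 0.13 m and x of jar_a in the frame of turner between -0.16 and -0.025 m)) and angle between turner's own z axis and vertical below 0.17 rad and linear speed of turner below 0.02 m/s and distance of low_pot from where it was at the start of the episode below 0.03 m); the robot touches nothing.
It fails at once if a jar is knocked over (tipped more than 20 degrees) (angle between any of jar_a, jar_b's own z axis and vertical above 0.35 rad).
It fails at once if a jar is pushed more than 40 mm from where it stood (distance of any of jar_a, jar_b from where it was at the start of the episode above 0.04 m).
It fails at once if the low black pot is moved more than 30 mm (distance of low_pot from where it was at the start of the episode above 0.03 m).
It fails at once if the turner is dropped or pressed on a jar with more than 35 N (contact force between turner and jar_a above 35 N or contact force between turner and jar_b above 35 N).
It also fails if it takes over 35 s, if anything falls off the work surface, if the arm or the gripper's body presses on something with over 40 N, if the wrist force passes 120 N, or if a joint passes its speed limit or range.

## Working session

There is one attempt and no reset: what is moved stays moved. The work goes in short steps, Python scripts to look and compute and a tool call to move; the robot and the scene stay as the last step left them, time stands still between calls to the robot, and variables do not carry over. Pictures are saved under pics/ and viewed, about 8 in all and at most 12, crops included, and the job is handed in when it is done.

Besides the shell and the picture viewer there is one more tool, called after "Request:" as a command line: name --argument value ..., lists and objects as JSON in quotes. jog_arm: Moves the arm, as the interface text tells. Its arguments: {"type":"object","properties":{"linear":{"type":"array","items":{"type":"array","items":{"type":"number"}}},"angular":{"type":"array","items":{"type":"array","items":{"type":"number"}}},"fingers":{"type":"number"},"squeeze":{"type":"number"}},"required":["linear","angular"]}

```bash
mkdir -p pics; cat > h.py <<'E'
import numpy as np, cv2
from cell import r, eyes
def world(name,depth,info=None):
    i=info or eyes.camera_info(name); f=200/np.tan(np.radians(i['fov_y'])/2)
    v,u=np.mgrid[:400,:640]; p=np.stack([(u-i['cx'])/f*depth,(v-i['cy'])/f*depth,depth,np.ones_like(depth)],-1)
    W=p@np.linalg.inv(i['world_to_cam']).T
    W[depth<=0]=np.nan
    return W[...,:3]
E
python3 - <<'E'
from h import *
ims=[]
for n in ('top','scene'):
    i=eyes.camera_info(n);p,d=eyes.get_image(n); np.savez(n+'.npz',p=p,d=d,W=world(n,d,i)); ims.append(p)
cv2.imwrite('pics/a.png',cv2.cvtColor(np.vstack(ims),cv2.COLOR_RGB2BGR)[:, :][:800])
cv2.imwrite('pics/top.png',cv2.cvtColor(ims[0],cv2.COLOR_RGB2BGR))
cv2.imwrite('pics/scene.png',cv2.cvtColor(ims[1],cv2.COLOR_RGB2BGR))
o=r.get_obs();print({k:np.round(v,3) for k,v in o.items()}, r.grip_point_offset)
E
```

```text
{'clock': np.float64(0.1), 'joint_pos': array([ 1.017,  0.088,  1.372,  0.   ,  1.684, -0.103]), 'qd': array([ 0.   , -0.001, -0.002,  0.   ,  0.001,  0.001]), 'joint_torque': array([ 2.0000e-03, -3.4125e+01, -3.0330e+01,  7.2000e-02,  3.0000e-02,
       -0.0000e+00]), 'eef_pos': array([0.239, 0.495, 0.204]), 'ee_rot': array([-7.020e-01, -3.061e+00,  3.000e-03]), 'wrist_force': array([-0.077,  0.631,  0.279]), 'moment': array([-0.006, -0.005,  0.003]), 'grip_width': np.float64(0.094)} 0.0188
```

View pics/top.png

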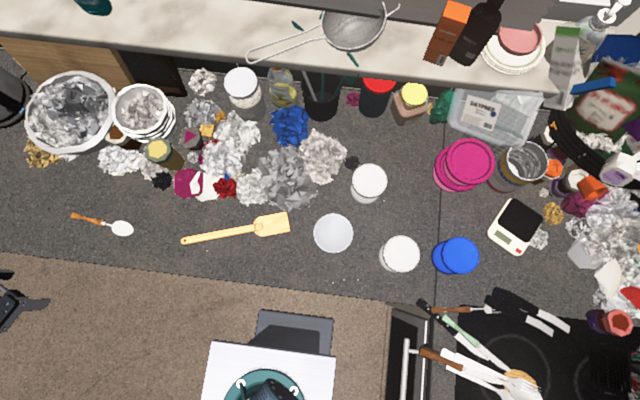

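View pics/scene.png

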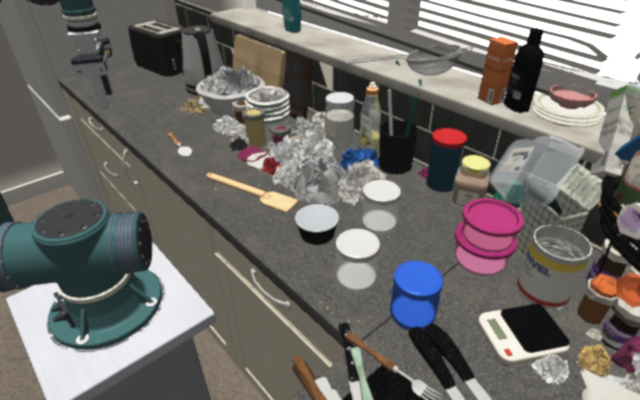

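The top view shows the turner from (182,241) to (290,222), white-lidded jars at (369,180) and (401,253), the pot at (333,233) and the blue look-alike at (458,255). Next I measure these.

```bash
python3 - <<'E'
from h import *
z=np.load('top.npz');W=z['W'];p=z['p'].astype(int);V,U=np.mgrid[:400,:640]
for n,(u,v) in dict(j1=(369,180),j2=(401,253),pot=(333,233),far=(241,86),blue=(458,255)).items():
    w=W[v-3:v+4,u-3:u+4].reshape(-1,3);print(n,np.nanmedian(w,0).round(4))
    zc=np.nanmedian(w[:,2]); m=(np.abs(W[...,2]-zc)<.008)&(np.hypot(U-u,V-v)<35)
    m=m.astype(np.uint8);k,l,s,c=cv2.connectedComponentsWithStats(m);q=W[l==l[v,u]]
    (cx,cy),rad=cv2.minEnclosingCircle(q[:,:2].astype(np.float32));print('  circ',np.round([cx,cy,rad],4),q.mean(0).round(4),len(q))
hsv=cv2.cvtColor(z['p'],cv2.COLOR_RGB2HSV)
m=((hsv[...,0]<30)&(hsv[...,1]>60)&(hsv[...,2]>150)&(U>175)&(U<296)&(V>205)&(V<250)).astype(np.uint8)
k,l,s,c=cv2.connectedComponentsWithStats(m);b=1+s[1:,4].argmax();q=W[l==b];q=q[~np.isnan(q[:,0])];print(len(q),s[b])
# axis from handle: PCA, ext
c=q.mean(0);d=np.linalg.svd((q-c)[:,:2])[2][0] if 0 else cv2.PCACompute(q[:,:2].astype(np.float32),mean=None)[1][0]
if d[1]>0:d=-d
n=np.array([-d[1],d[0]]);
t=(q-c)[:,:2]@d; s_=(q-c)[:,:2]@n
h=(t<t.min()+.19); f=np.polyfit(t[h],s_[h],1); d=d+f[0]*n; d/=np.linalg.norm(d); n=np.array([-d[1],d[0]])
t=q[:,:2]@d; s_=q[:,:2]@n; h=t<t.min()+.19
o=d*(t.max()-.13+t.min()+.16)/2+n*(s_[h].max()+s_[h].min())/2
print('len',np.ptp(t),'hw',np.ptp(s_[h]),np.ptp(s_),'origin',o.round(4),n@o, s_[h].mean(),(s_.min()+s_.max())/2,'dir',d.round(4),np.degrees(np.arctan2(d[1],d[0])))
for a in np.arange(0,.29,.03):
    k=(t-t.min()>=a)&(t-t.min()<a+.03);print(round(a,2),np.ptp(s_[k]).round(4),s_[k].mean().round(4),np.median(q[k,2]).round(4))
E
```

```text
j1 [ 0.5877 -0.186   0.1031]
  circ [ 0.5902 -0.1878  0.044 ] [ 0.5887 -0.1876  0.1034] 945
j2 [ 0.4183 -0.2791  0.1022]
  circ [ 0.4186 -0.2805  0.0437] [ 0.4181 -0.2797  0.1032] 1066
pot [ 0.4524 -0.1137  0.0513]
  circ [ 0.4549 -0.1141  0.051 ] [ 0.4544 -0.1144  0.0511] 1234
far [0.7672 0.1535 0.1676]
  circ [0.7789 0.1565 0.042 ] [0.7772 0.1554 0.1676] 856
blue [ 0.4304 -0.414   0.1033]
  circ [ 0.4335 -0.4203  0.0444] [ 0.4326 -0.4191  0.1032] 1078
981 [180 211 111  34 984]
len 0.2950444713395792 hw 0.02273830624394657 0.05946261981649664 origin [0.4365 0.1349] 0.45679237949888246 0.45545932280795465 0.45662094957506816 dir [ 0.309 -0.951] -71.99835588171953
0.0 0.0205 0.4551 0.0126
0.03 0.0224 0.4556 0.0131
0.06 0.0205 0.4557 0.0128
0.09 0.0203 0.4556 0.0131
0.12 0.0203 0.4559 0.013
0.15 0.02 0.4549 0.0124
0.18 0.0467 0.4553 0.01
0.21 0.0595 0.4529 0.0069
0.24 0.0569 0.4541 0.0067
0.27 0.0578 0.4569 0.0068
```

```bash
cat >> h.py <<'E'
from scipy.spatial.transform import Rotation as R
def plan(pos,yawy):
    o=r.get_obs(); R0=R.from_rotvec(o['ee_rot']); y=np.array([np.cos(yawy),np.sin(yawy),0])
    if y@R0.as_matrix()[:,1]<0: y=-y
    z=np.array([0,0,-1.]); T=R.from_matrix(np.stack([np.cross(y,z),y,z],1))
    print('lin cm',(R0.inv().apply(np.array(pos)-o['eef_pos'])*100).round(2),'ang',np.degrees((R0.inv()*T).as_rotvec()).round(2),
      'tcp',o['eef_pos'].round(4),'F',o['wrist_force'].round(2),'q6',o['joint_pos'][5].round(3),'w',o['grip_width'].round(4),'t',o['clock'])
E
python3 - <<'E'
from h import *
plan((.4365,.1349,.15),np.radians(18))
W=np.load('top.npz')['W'].reshape(-1,3)
d=W[:,:2]-[.4365,.1349];a=np.radians(18);n=np.array([np.cos(a),np.sin(a)]);x=np.array([n[1],-n[0]])
m=(abs(d@n)<.10)&(abs(d@x)<.05);print('max z near',np.nanmax(W[m,2]))
m=(abs(d@n)<.07)&(abs(d@x)<.02);print('finger zone',np.nanmax(W[m,2]))
E
```

```text
Traceback (most recent call last):
  File "h.py", line 15, in plan
    'tcp',o['eef_pos'].round(4),'F',o['wrist_force'].round(2),'q6',o['joint_pos'][5].round(3),'w',o['grip_width'].round(4),'t',o['clock'])
                                                                                                  ^^^^^^^^^^^^^^^^^^^^^
AttributeError: 'float' object has no attribute 'round'
```

```bash
sed -i "s/o\['grip_width'\].round(4)/round(float(o['grip_width']),4)/" h.py
python3 - <<'E'
from h import *
plan((.4365,.1349,.15),np.radians(18))
W=np.load('top.npz')['W'].reshape(-1,3)
d=W[:,:2]-[.4365,.1349];a=np.radians(18);n=np.array([np.cos(a),np.sin(a)]);x=np.array([n[1],-n[0]])
m=(abs(d@n)<.10)&(abs(d@x)<.05);print('max z near',np.nanmax(W[m,2]))
m=(abs(d@n)<.07)&(abs(d@x)<.02);print('finger zone',np.nanmax(W[m,2]))
E
```

```text
lin cm [-33.42 -23.78   5.48] ang [-1.100e-01  3.000e-02  4.617e+01] tcp [0.2394 0.4946 0.2044] F [-0.08  0.63  0.28] q6 -0.103 w 0.0941 t 0.1
max z near 0.05685631905972799
finger zone 0.019385643960051935
```

Request:
jog_arm --linear '[[-33.4,-23.8,5.5],[-33.4,-23.8,5.5],[-33.4,-23.8,5.5],[-33.4,-23.8,5.5],[-33.4,-23.8,5.5],[-33.4,-23.8,5.5],[-33.4,-23.8,5.5],[-33.4,-23.8,5.5],[-33.4,-23.8,5.5],[-33.4,-23.8,5.5]]' --angular '[[0,0,46.2],[0,0,46.2],[0,0,46.2],[0,0,46.2],[0,0,46.2],[0,0,46.2],[0,0,46.2],[0,0,46.2],[0,0,46.2],[0,0,46.2]]' --fingers 0.6

```text
clock: 1.1
eef_pos: [0.4364, 0.1333, 0.1489]
ee_rot: [-1.852, -2.536, 0.005]
wrist_force: [-0.0, 0.2, -0.2]
grip_width: 0.0562
```

```bash
python3 - <<'E'
from h import *
plan((.4365,.1349,.006),np.radians(18))
p,d=eyes.get_image('wrist'); cv2.imwrite('pics/w.png',cv2.cvtColor(p,cv2.COLOR_RGB2BGR))
E
```

```text
lin cm [ 0.16  0.11 14.29] ang [-0.2   0.04 -0.26] tcp [0.4364 0.1333 0.1489] F [-0.02  0.16 -0.24] q6 -0.137 w 0.0562 t 1.1
```

View pics/w.png

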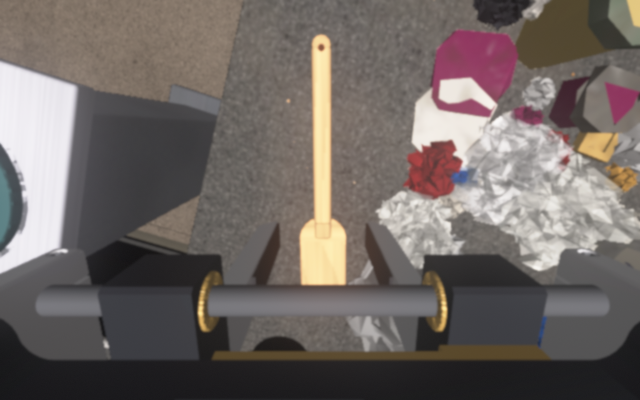

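The wrist view shows the handle running vertically at column 321, centred between the fingers. I'll descend now.

Request:
jog_arm --linear '[[0.1,0.1,4],[0.1,0.1,8],[0.1,0.1,10],[0.1,0.1,12],[0.1,0.1,13],[0.1,0.1,13.6],[0.1,0.1,14],[0.1,0.1,14.3],[0.1,0.1,14.3],[0.1,0.1,14.3]]' --angular '[[0,0,0],[0,0,0],[0,0,0],[0,0,0],[0,0,0],[0,0,0],[0,0,0],[0,0,0],[0,0,0],[0,0,0]]'

```text
clock: 2.15
eef_pos: [0.4367, 0.136, 0.007]
ee_rot: [-1.849, -2.539, 0.002]
wrist_force: [-0.9, 0.2, 0.3]
grip_width: 0.0566
```

Request:
jog_arm --linear '[[0,0,0],[0,0,0],[0,0,0],[0,0,0],[0,0,0],[0,0,0],[0,0,0],[0,0,0]]' --angular '[[0,0,0],[0,0,0],[0,0,0],[0,0,0],[0,0,0],[0,0,0],[0,0,0],[0,0,0]]' --fingers 0 --squeeze 20

```text
clock: 2.95
eef_pos: [0.4366, 0.1359, 0.007]
ee_rot: [-1.849, -2.539, 0.003]
wrist_force: [-0.9, 0.1, 0.3]
grip_width: 0.0195
```

Request:
jog_arm --linear '[[0,0,-1],[0,0,-3],[0,0,-6],[0,0,-9],[0,0,-12],[0,0,-15],[0,0,-18],[0,0,-18],[0,0,-18],[0,0,-18]]' --angular '[[0,0,0],[0,0,0],[0,0,0],[0,0,0],[0,0,0],[0,0,0],[0,0,0],[0,0,0],[0,0,0],[0,0,0]]'

```text
clock: 3.95
eef_pos: [0.436, 0.1359, 0.1853]
ee_rot: [-1.848, -2.537, 0.006]
wrist_force: [0.3, -0.3, -0.4]
grip_width: 0.0197
```

```bash
python3 - <<'E'
from h import *
a=np.arctan2(-.187+.280,.589-.4183)
plan((.5035,-.2335,.187),a-np.pi/2)
p,d=eyes.get_image('wrist'); cv2.imwrite('pics/w2.png',cv2.cvtColor(p,cv2.COLOR_RGB2BGR))
E
```

```text
lin cm [-37.23  -4.9   -0.16] ang [-0.24  0.18 79.28] tcp [0.436  0.1359 0.1853] F [ 0.34 -0.3  -0.43] q6 -0.134 w 0.0197 t 3.95
```

View pics/w2.png

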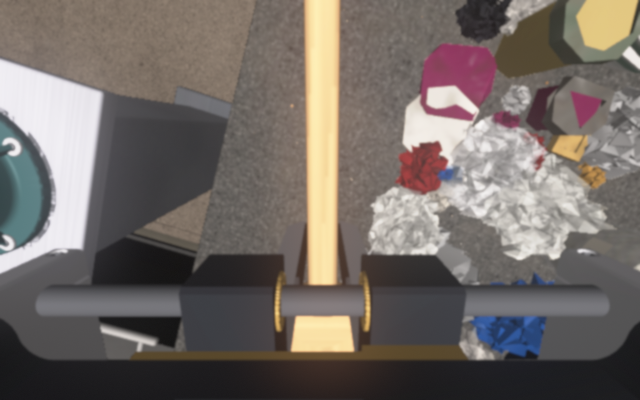

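The turner is held straight at about column 322 and clear of the surface. Now I carry it over the jars.

Request:
jog_arm --linear '[[-3,-0.4,-0.2],[-7,-1,-0.2],[-11,-1.5,-0.2],[-15,-2,-0.2],[-19,-2.5,-0.2],[-23,-3,-0.2],[-27,-3.5,-0.2],[-31,-4,-0.2],[-34,-4.5,-0.2],[-36,-4.8,-0.2]]' --angular '[[0,0,6],[0,0,14],[0,0,22],[0,0,30],[0,0,38],[0,0,46],[0,0,54],[0,0,62],[0,0,70],[0,0,76]]'

```text
clock: 5.0
eef_pos: [0.4997, -0.2235, 0.1846]
ee_rot: [-3.021, -0.851, 0.014]
wrist_force: [1.4, 0.7, -0.8]
grip_width: 0.0197
```

```bash
python3 - <<'E'
from h import *
a=np.arctan2(-.187+.280,.589-.4183)
plan((.5035,-.2335,.15),a-np.pi/2)
E
```

```text
lin cm [-0.17  1.07  3.46] ang [-0.27  0.45  2.87] tcp [ 0.4997 -0.2235  0.1846] F [ 1.43  0.72 -0.84] q6 0.5 w 0.0197 t 5.0
```

Request:
jog_arm --linear '[[-0.2,1.1,1],[-0.2,1.1,2],[-0.2,1.1,3],[-0.2,1.1,3.5],[-0.2,1.1,3.5],[-0.2,1.1,3.5],[-0.2,1.1,3.5],[-0.2,1.1,3.5]]' --angular '[[-0.3,0.4,2.9],[-0.3,0.4,2.9],[-0.3,0.4,2.9],[-0.3,0.4,2.9],[-0.3,0.4,2.9],[-0.3,0.4,2.9],[-0.3,0.4,2.9],[-0.3,0.4,2.9]]'

```text
clock: 5.8
eef_pos: [0.5038, -0.2338, 0.1504]
ee_rot: [3.043, 0.775, 0.001]
wrist_force: [0.2, -0.3, -1.2]
grip_width: 0.0196
```

```bash
python3 - <<'E'
from h import *
a=np.arctan2(-.187+.280,.589-.4183)
plan((.5035,-.2335,.112),a-np.pi/2)
ims=[]
for n in ('top','wrist'):
    i=eyes.camera_info(n);p,d=eyes.get_image(n); W=world(n,d,i); ims.append(p)
    hsv=cv2.cvtColor(p,cv2.COLOR_RGB2HSV)
    c=W[...,:2]-[.5035,-.2335]; u=np.array([np.cos(a),np.sin(a)])
    t=c@u; s=c@np.array([-u[1],u[0]])
    m=(hsv[...,0]<30)&(hsv[...,1]>60)&(hsv[...,2]>130)&(abs(t)<.19)&(abs(s)<.05)&(W[...,2]>.115)
    print(n,m.sum(),t[m].min(),t[m].max())
    for b in np.arange(-.14,.17,.03):
        k=m&(abs(t-b)<.015)
        if k.sum()>5: print(b.round(2),'lat',s[k].mean().round(4),'wid',np.ptp(s[k]).round(4),'z',np.median(W[k][:,2]).round(4))
cv2.imwrite('pics/s3.png',cv2.cvtColor(np.hstack([ims[0][100:350,250:550],ims[1][100:350,170:470]]),cv2.COLOR_RGB2BGR))
E
```

```text
lin cm [-0.01 -0.05  3.84] ang [ 0.11 -0.    0.01] tcp [ 0.5038 -0.2338  0.1504] F [ 0.16 -0.25 -1.17] q6 0.536 w 0.0196 t 5.8
top 304 -0.10814294692308285 0.15706468060026665
-0.11 lat 0.0186 wid 0.0222 z 0.149
-0.08 lat -0.0088 wid 0.0552 z 0.1493
-0.05 lat -0.0009 wid 0.0548 z 0.1514
-0.02 lat 0.011 wid 0.0454 z 0.1567
0.04 lat 0.0217 wid 0.0309 z 0.2579
0.1 lat 0.0042 wid 0.0153 z 0.1552
0.13 lat -0.0002 wid 0.0201 z 0.1559
0.16 lat -0.0003 wid 0.0183 z 0.1572
wrist 12003 -0.09304189098627191 0.13617708433510506
-0.08 lat -0.002 wid 0.0453 z 0.1504
-0.05 lat -0.0018 wid 0.0382 z 0.1506
-0.02 lat -0.0015 wid 0.0229 z 0.1573
0.01 lat -0.0017 wid 0.023 z 0.1574
0.04 lat -0.002 wid 0.023 z 0.1574
0.07 lat -0.0016 wid 0.0195 z 0.1572
0.1 lat -0.0015 wid 0.0193 z 0.1572
0.13 lat -0.0017 wid 0.0199 z 0.1571
```

View pics/s3.png

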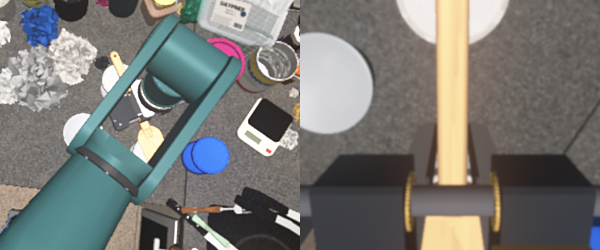

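The turner is level, centred over both lids with its underside at about 0.144, and the handle passes over the middle of the far lid. I'll lower it slowly.

Request:
jog_arm --linear '[[0,0,0.8],[0,0,1.6],[0,0,2.3],[0,0,2.8],[0,0,3.2],[0,0,3.5],[0,0,3.6],[0,0,3.7],[0,0,3.7],[0,0,3.7]]' --angular '[[0,0,0],[0,0,0],[0,0,0],[0,0,0],[0,0,0],[0,0,0],[0,0,0],[0,0,0],[0,0,0],[0,0,0]]'

```text
clock: 6.9
eef_pos: [0.5038, -0.2341, 0.1135]
ee_rot: [3.043, 0.775, 0.001]
wrist_force: [0.2, -0.0, -0.8]
grip_width: 0.02
```

Request:
jog_arm --linear '[[0,0,0.05],[0,0,0.1],[0,0,0.15],[0,0,0.2],[0,0,0.2]]' --angular '[[0,0,0],[0,0,0],[0,0,0],[0,0,0],[0,0,0]]'

```text
clock: 7.4
eef_pos: [0.5037, -0.234, 0.1113]
ee_rot: [3.043, 0.775, 0.0]
wrist_force: [-0.3, 0.1, -1.4]
grip_width: 0.0194
```

Request:
jog_arm --linear '[[0,0,0.05],[0,0,0.1],[0,0,0.1],[0,0,0.1]]' --angular '[[0,0,0],[0,0,0],[0,0,0],[0,0,0]]'

```text
clock: 7.8
eef_pos: [0.5038, -0.2341, 0.111]
ee_rot: [3.042, 0.775, 0.001]
wrist_force: [-2.0, 0.5, 3.3]
grip_width: 0.0198
```

The force rose by about 4 N, so the turner is touching the lids. I'll release it gently and retreat straight up.

Request:
jog_arm --linear '[[0,0,0],[0,0,0],[0,0,0],[0,0,0],[0,0,0],[0,0,0]]' --angular '[[0,0,0],[0,0,0],[0,0,0],[0,0,0],[0,0,0],[0,0,0]]' --fingers 0.5

```text
clock: 8.4
eef_pos: [0.5038, -0.2341, 0.1108]
ee_rot: [3.043, 0.775, 0.001]
wrist_force: [-0.0, 0.1, -0.4]
grip_width: 0.0466
```

Request:
jog_arm --linear '[[0,0,-1],[0,0,-3],[0,0,-6],[0,0,-10],[0,0,-14],[0,0,-17],[0,0,-17],[0,0,-17]]' --angular '[[0,0,0],[0,0,0],[0,0,0],[0,0,0],[0,0,0],[0,0,0],[0,0,0],[0,0,0]]'

```text
clock: 9.2
eef_pos: [0.5039, -0.2339, 0.2819]
ee_rot: [3.041, 0.774, 0.004]
wrist_force: [-0.8, 0.2, -0.5]
grip_width: 0.047
```

```bash
python3 - <<'E'
from h import *
plan((.45,.15,.28),np.radians(18))
E
```

```text
lin cm [ 13.63 -36.29   0.06] ang [  0.25   0.1  -79.43] tcp [ 0.5039 -0.2339  0.2819] F [-0.78  0.16 -0.53] q6 0.536 w 0.047 t 9.2
```

Next I swing aside to get a clear top view.

Request:
jog_arm --linear '[[2,-5,0],[4,-9,0],[5,-13,0],[7,-17,0],[8,-21,0],[9,-25,0],[11,-29,0],[12,-33,0],[13.5,-36,0],[13.5,-36,0]]' --angular '[[0,0,-8],[0,0,-16],[0,0,-24],[0,0,-32],[0,0,-40],[0,0,-48],[0,0,-56],[0,0,-64],[0,0,-72],[0,0,-79]]'

```text
clock: 10.2
eef_pos: [0.4485, 0.1502, 0.278]
ee_rot: [1.842, 2.545, -0.005]
wrist_force: [0.4, -0.2, 0.4]
grip_width: 0.0471
```

```bash
python3 - <<'E'
from h import *
i=eyes.camera_info('top');p,d=eyes.get_image('top');W=world('top',d,i)
W0=np.load('top.npz')['W']
hsv=cv2.cvtColor(p,cv2.COLOR_RGB2HSV)
V,U=np.mgrid[:400,:640]
wood=(hsv[...,0]<30)&(hsv[...,1]>60)&(hsv[...,2]>130)&(W[...,2]>.1)&(W[...,2]<.13)&(U>330)&(U<440)&(V>140)&(V<300)
a=np.arctan2(.093,.1707);u=np.array([np.cos(a),np.sin(a)]);n=np.array([-u[1],u[0]])
c=W[...,:2]-[.5035,-.2335];t=c@u;s=c@n
print('wood',wood.sum(),t[wood].min(),t[wood].max())
for b in np.arange(-.12,.17,.04):
    k=wood&(abs(t-b)<.02); print(b.round(2),'lat',s[k].mean().round(4),'z',np.median(W[k][:,2]).round(4)) if k.sum() else 0
for nme,xy,h,rr in (('j1',(.589,-.187),.1035,.044),('j2',(.4183,-.280),.1035,.044),('pot',(.4547,-.1142),.051,.051)):
    for w in (W0,W):
        m=(abs(w[...,2]-h)<.012)&(np.hypot(w[...,0]-xy[0],w[...,1]-xy[1])<rr+.02)
        if nme!='pot' and w is W: m&=~(wood&(abs(s)>.03))
        q=w[m][:,:2].astype(np.float32); print(nme,np.round(cv2.minEnclosingCircle(q),4) if 0 else cv2.minEnclosingCircle(q))
cv2.imwrite('pics/f.png',cv2.cvtColor(cv2.resize(p[120:320,250:510],None,fx=3,fy=3),cv2.COLOR_RGB2BGR))
print(r.get_obs()['eef_pos'])
E
```

```text
wood 1012 -0.13342500791867226 0.15542456793683443
-0.12 lat -0.0027 z 0.1104
-0.08 lat 0.0001 z 0.1104
-0.04 lat -0.001 z 0.1122
0.0 lat -0.001 z 0.1166
0.04 lat -0.0007 z 0.1174
0.08 lat 0.0009 z 0.1172
0.12 lat 0.001 z 0.117
0.16 lat -0.0001 z 0.1175
j1 ((0.5899059176445007, -0.18742987513542175), 0.044179532676935196)
j1 ((0.5861063003540039, -0.1876375675201416), 0.06068224459886551)
j2 ((0.4186992049217224, -0.28026074171066284), 0.04391663148999214)
j2 ((0.4265575706958771, -0.2760929465293884), 0.05215797573328018)
pot ((0.45492884516716003, -0.11407816410064697), 0.051004230976104736)
pot ((0.4548032283782959, -0.11439095437526703), 0.05085835978388786)
[0.44882325 0.14860656 0.27805292]
```

View pics/f.png

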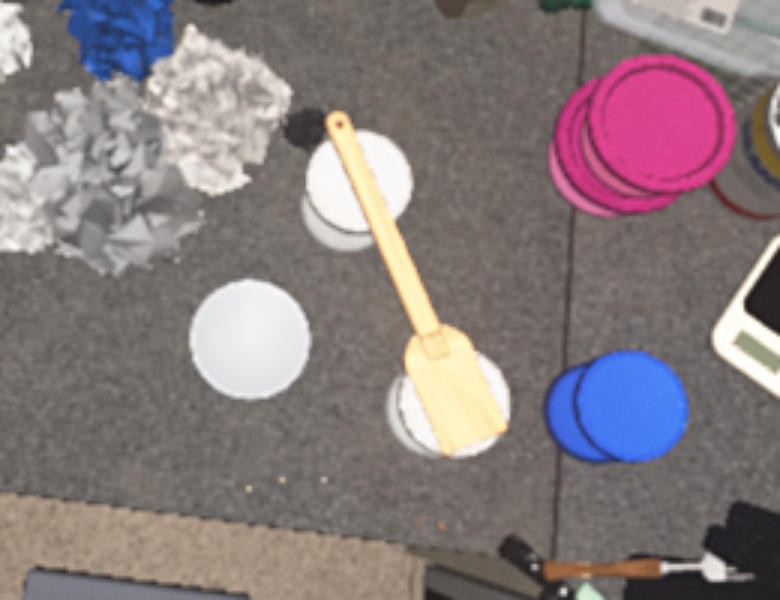

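The final view shows the turner flat over both lids. The far lid centre is at about (370,180) and the near one at about (401,254) in full-image pixels, as at the start, and the pot hasn't moved. I'll hand it in.

```bash
python3 -c "
from cell import r
print(r.finish_job())"
```

```text
the job is handed in; nothing more can be done
None
```

The turner is lying flat across both jar lids and I have handed the job in, with the clock at about 10 s of the 35 s allowed. I gripped it across the handle at its origin, lowered it onto the lids with about 4–5 N of contact force, let go and moved the arm clear.

Last checks from the top camera:
- **Turner:** it is level. The handle top is at 117 mm and the blade top at 110.5 mm, so the underside is at lid height. Its centre line is within about 3 mm of the line between the lid middles. The middles lie about 97 mm from its origin, one under the blade and one under the handle.
- **Pot:** it moved less than 1 mm.
- **Jars:** the circle fit on the lids was thrown off by the turner lying over them (radii of 52 and 61 mm instead of 44). For that reason I checked the jars by eye in the picture only: both stand upright with their lid centres in the same pixels as before.
- **Contact:** I did not measure the contact force on each jar after letting go.

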